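Empty the catch tray and level it with its screw foot

TASK

Take the finished pine block off the catch tray and put it in the grey tote, then set the spirit level upright and lengthwise on the bare tray and let go of it. Take the knob of the tray's levelling foot, press it down so that the sprung end of the tray is fully down on its foot, and turn it until the bubble stands in the middle between the two lines with the tray held down. Finish holding the knob there, still pressing: do not let go, and leave the other things on the table alone.

Things in the scene. Friction and masses are not known exactly. Their poses are not given: they have to be found in the camera images.
- block: The finished part: a pine block 47 x 98 x 37 mm with a drilled hole in its top, 0.12 kg, lying flat on the tray near the hinged end at the start. Origin: centre of its underside; x across the 47 mm width (grasp so), y along the length, z up.
- tote: Open grey plastic tote fixed on the table, 200 mm (its x) by 150 mm (its y) outside and 55 mm high, walls and floor 4 mm. Origin: centre of its underside.
- level: Small spirit level, aluminium with black end caps, 190 mm long (its x), 30 mm wide (its y, grasp so), 36 mm high (z), 0.22 kg, standing upright on the table. Origin: centre of its underside. The bubble vial is seen in the 120 mm long window in its top, with two black lines across it 36 mm apart; either way round does.
- vial_mid (a point): Point in the level's vial midway between the two lines, 30 mm above the level's underside, with the level's axes. The bubble is centred when it is here.
- bubble_mid (a point): Centre of the pale bubble, 22 mm long and 10 mm wide, which runs along the level's x in the green bottomed window up to 45 mm either side of vial_mid, towards the higher end: 1.2 mm for each 0.001 rad of slope, settling in about 1 s.
- tray_mid (a point): Middle of the top face of the aluminium catch tray, 320 mm long (y) by 150 mm wide (x), z up; about 62 mm above the table. Hinge 145 mm away on the +y side, at height 50 mm; knob 120 mm away on the -y side. Rims 6 mm high along both long sides and at the hinged end. Set the level at mid width, its centre 25 to 55 mm from here towards +y, clear of the knob.
- lift (a joint): How far the sprung tray is lifted off its foot, rad: about 0.02 (stop, 5 mm at the knob) when left alone, 0 when fully pressed down. Pressing the knob down with some 4 to 8 N brings it to 0, a firm stop; 8 to 15 N is a good press.
- knob: Black knob on the tray's free end. Origin: on its axis, at the tray's face. Disc 64 mm across, top 8 mm up, with a bar on it 16 mm thick (x: grasp across), 50 mm long (y), top 37 mm up. Turns about z with 0.15 N m and stays put. The end starts too high: anticlockwise from above lowers it 6.4 mm per rad (0.024 rad of slope, bubble 29 mm), clockwise raises it. Needs 0.3 to 1.4 rad.
- tape_b: Bystander: roll of black tape, 64 mm across, 19 mm high. Origin: centre of its underside.
- core_b: Bystander: open card core standing up, 72 mm across, 92 mm high. Origin: centre of its underside.
- measure_b: Bystander: tape measure 67 x 85 x 31 mm. Origin: centre of its underside.
Not all that is in view belongs to the job. Of the things like the level, leave any that is red; of the rest the larger one is meant.

How it is judged:
By the outcome, as a careful person would: the job done as asked, in the order asked, and still so for the second after the job is handed in, while the arm keeps its last pose, push and grip.
It also fails if it takes over 72 s, if anything falls off the work surface, if the arm or the gripper's body presses on something with over 40 N, if the wrist force passes 120 N, or if a joint passes its speed limit or range.

ROBOT

A 6-joint arm with a two-finger parallel gripper is mounted at the origin on the work surface; the furniture and walls round the work are solid. World frame = base frame: x ahead of the robot, y to its left, z up, the work surface at z = 0. Lengths are in mm, angles in degrees, forces in N, time in s.
With the tool pointing down it reaches from about 350 to 875 mm from the base axis. Payload 4.2 kg.
Tool frame: the origin (TCP) lies on the mounting face of the last link; the fingertips stand 173 mm ahead of it and the grasp point (between the pads) lies 155 mm ahead of it; z points along the fingers, y is the direction in which the jaws open and shut (so a half turn about z gives the same grasp; the last joint's range is limited). The gripper opens to 85 mm and grips with 20 to 120 N. Pads are 22 mm wide; open, the fingers measure 114 mm over their backs; the gripper's body (76 mm by 85 mm) begins 54 mm behind the grasp point. The pads swing forward as they close: fully open they stand 13 mm farther back than shut.
Start: joints at [-50.615, 22.042, 0.453, 0, -68.411, -14.817], TCP at [259.875, -568.388, 404.712] pointing down, gripper open.
Joint ranges: [-179.83, 179.83], [-69.29, 118.12], [-61.27, 80.66], [-181.25, 117.63], [-171.15, -9.14], [-177.46, 177.46]. Speed limits (degrees/s): [159.86, 159.86, 180, 180, 180, 180].

INTERFACE

Orientations are given as a 3x3 rotation matrix whose columns are the frame's x, y, z axes.
In Python, from rig import manip gives the robot as it stands.
- The arm moves only by the tool arm_command, never from a script. Its argument "targets" is a list of rows, each a list of 7 numbers: the shift along the world's x, y, z in cm, then the turn, a rotation vector about the world's x, y, z in rad, then the closure in counts, from 0 (fully open) to 255 (shut). In form: [[dx, dy, dz, rx, ry, rz, fingers], ...]. A call has exactly 10 rows; each row is the pose to reach, as a shift and turn from the pose commanded when the call began; what a row does not reach only later rows make up. A row lasts 1/12 s, in which the tool goes at most 41.7 mm and 7.16 degrees, less where a joint would pass 70% of its speed; a pose out of reach is approached as far as the arm can. A call with a gripper value outside its range is refused whole. The fingers move at their own pace and stop on an object; "force" is the grip in N (left out, the last holds). Time passes only in rows, so rows that repeat a pose let the fingers close, or fill a call up. It gives the time, the measured TCP pose, the force and the opening at its end, in the units of the state.
- manip.read_state(): the state, without advancing time (a new reading comes with each control period).
- manip.grab_frame(name): name is "scene" or "side" or "wrist"; returns a dict with "image" (384x512x3 uint8, red, green, blue), "z_map" (384x512 float32, mm along the optical axis (not along the pixel's ray), 0 where there is no reading), "fx", "fy", "cx", "cy" (pixels), "world_to_cam" (4x4, takes a point from world to camera coordinates). Camera axes: x right, y down, z forward; pixel columns grow to the right and rows downward; lengths in mm; the calibration is good to about 2 mm. A picture is of the moment at which its call begins.
- manip.finish_job(): hands the job in, once; it reports no verdict.
Trained networks look in the newest picture that a camera, given by its name, has taken for a name from the list of things; names that differ only in an ending like _2 or _b are one class to them, and where a whole thing is asked for, a point or a joint stands for the part that bears it (a point fixed in the world has none). Each returns a list of dicts, best first, with "conf" (0 to 1); they miss things now and then, are a little off and sometimes report something else, mostly with a low value. They report only what shows in the picture. A call takes as long as a camera call. They do not tell look-alikes from the thing itself.
- manip.spot_in(camera, query): "uv" ([column, row] in pixels, amid what is visible of it).
The state is a dict: "t": time; "joints": joint angles; "qd": joint speeds; "joint_efforts": joint torques, N m; "tcp_pos": TCP position; "eef_rot": TCP orientation; "force": force on the tool from outside, world axes, zero at the start; "moment": the same for the moment, N m; "grip_width": finger opening in mm.
Only numpy, scipy, OpenCV 4.12 (cv2) and the standard library are available. Lean on these libraries where they do the work, as an engineer would, in place of code of your own. Each camera call takes 0.05 s, during which the arm holds its last target. There are 200 camera calls.

## Working session

There is one attempt and no reset: what is moved stays moved. The work goes in short steps, Python scripts to look and compute and a tool call to move; the robot and the scene stay as the last step left them, time stands still between calls to the robot, and variables do not carry over. Pictures are saved under pics/ and viewed, on a budget of 10 in all, crops included, one or two more only if the job needs it, and the job is handed in when it is done.

Besides the shell and the picture viewer there is one more tool, called after "Call:" by a JSON object that holds its "fn" and its "kwargs". arm_command: Moves the arm, as the interface text tells. Its arguments: {"type":"object","properties":{"targets":{"type":"array","items":{"type":"array","items":{"type":"number"}}},"force":{"type":"number"}},"required":["targets"]}

```bash
mkdir -p pics; cat > h.py <<'E'
import numpy as np, cv2
from rig import manip
def grab(n): return manip.grab_frame(n)
def save(im,p): cv2.imwrite('pics/'+p,im[:,:,::-1])
def cloud(f):
    z=f['z_map'];v,u=np.mgrid[:z.shape[0],:z.shape[1]]
    p=np.stack([(u-f['cx'])/f['fx']*z,(v-f['cy'])/f['fy']*z,z],-1)
    T=np.linalg.inv(f['world_to_cam']);w=p@T[:3,:3].T+T[:3,3]
    w[z==0]=np.nan;return w
def proj(f,p):
    c=f['world_to_cam'][:3,:3]@np.array(p,float)+f['world_to_cam'][:3,3]
    return c[0]/c[2]*f['fx']+f['cx'],c[1]/c[2]*f['fy']+f['cy']
E
python3 - <<'E'
from h import *
ims=[]
for n in('scene','side'):
    f=grab(n);w=cloud(f);ims.append(f['image'])
    np.savez(n+'.npz',w=w,im=f['image'],T=f['world_to_cam'],k=[f['fx'],f['fy'],f['cx'],f['cy']])
    print(n,np.linalg.inv(f['world_to_cam'])[:3].round(2).tolist(),f['fx'])
    for q in('block','tote','level','tray_mid','knob','tape_b','core_b','measure_b','bubble_mid','vial_mid'):
        for d in manip.spot_in(n,q)[:3]:
            u,v=map(int,d['uv']);print(q,round(d['conf'],2),u,v,w[v,u].round(0))
im=np.hstack(ims);save(cv2.resize(ims[0],(800,600)),'a.png');save(cv2.resize(ims[1],(800,600)),'b.png')
s=manip.read_state();print(s)
E
```

```text
scene [[-0.85, -0.39, 0.34, -17.6], [-0.52, 0.62, -0.59, 858.38], [0.02, -0.68, -0.73, 1112.17]] 443.3967141678067
block 0.61 221 194 [541. 121. 100.]
tote 0.97 187 277 [494. 369.   2.]
tote 0.44 279 218 [371.  51.  21.]
level 0.8 355 166 [ 255. -287.   34.]
level 0.77 308 147 [ 443. -294.   29.]
level 0.74 306 183 [ 367. -129.   25.]
knob 0.63 244 152 [579. -71. 108.]
tape_b 0.78 281 216 [377.  23.  -2.]
core_b 0.88 162 202 [678. 238.  91.]
core_b 0.64 281 217 [369.  40.  16.]
bubble_mid 0.4 258 126 [ 655. -287.   39.]
vial_mid 0.74 309 180 [ 365. -148.   25.]
vial_mid 0.72 356 167 [ 250. -282.   36.]
vial_mid 0.67 310 147 [ 436. -296.   30.]
side [[-1.0, -0.05, 0.06, 376.31], [-0.07, 0.51, -0.86, 1196.96], [0.01, -0.86, -0.51, 779.98]] 361.09072453832266
block 0.84 229 200 [546. 131.  97.]
tote 0.97 236 264 [496. 355.   5.]
tote 0.16 225 199 [560. 131. 100.]
level 0.79 269 162 [ 423. -321.   28.]
level 0.49 315 167 [ 211. -292.   26.]
level 0.41 279 184 [ 372. -126.   24.]
tray_mid 0.87 222 198 [582.  69.  64.]
tray_mid 0.64 276 208 [380.  48.  17.]
knob 0.6 227 174 [578. -43. 106.
[... 323 characters left out ...]
  9.30212926e-04,
       -6.84095532e+01, -1.48174911e+01]), 'qd': array([ 0.00211544,  0.05043053,  0.03321507, -0.09433231,  0.04135573,
       -0.04181614]), 'joint_efforts': array([-2.32769735e-04, -3.92100513e+01,  1.88618678e+01,  4.19063732e+00,
       -3.10768828e-04,  3.77699834e-06]), 'tcp_pos': array([ 259.87124277, -568.40667255,  404.72154002]), 'eef_rot': array([[-9.09479018e-01, -4.15749824e-01,  1.82335866e-05],
       [-4.15749824e-01,  9.09479016e-01, -4.60026595e-05],
       [ 2.54253317e-06, -4.94190640e-05, -9.99999999e-01]]), 'force': array([-0.30580692,  0.84664985, -0.1326174 ]), 'moment': array([-0.02860596, -0.01678507, -0.01261181]), 'grip_width': 85.3406088764104}
```

View pics/a.png

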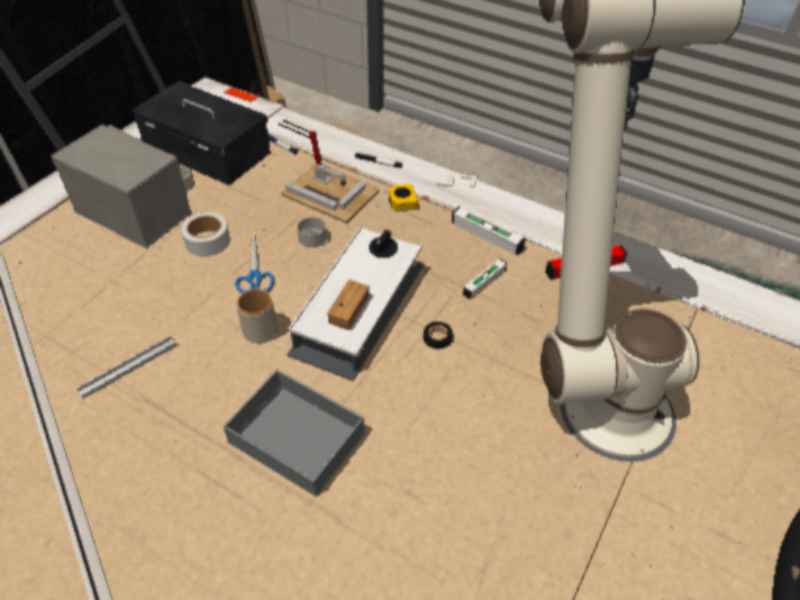

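View pics/b.png

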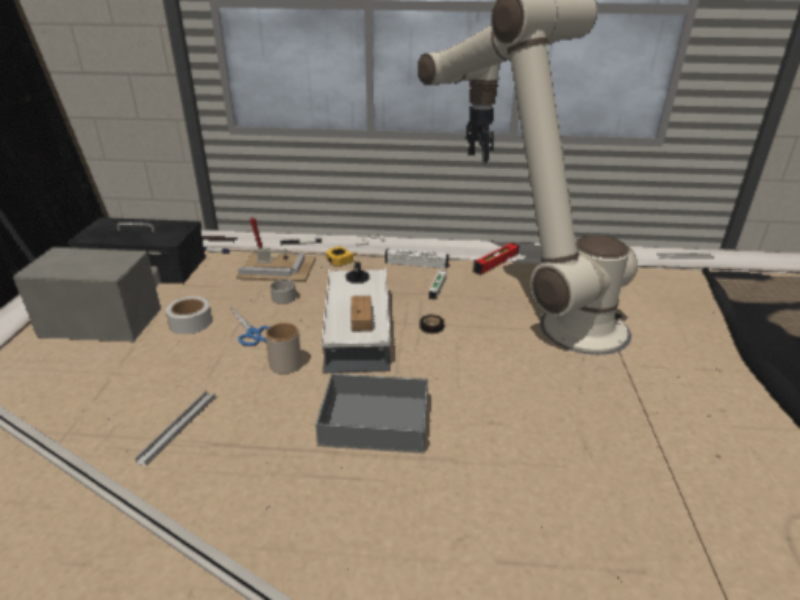

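Candidates for the level (scene picture, 800x600): the red one at (585,260), a small silver one at (485,278) and a large silver one at (488,228). The large silver one fits, since red is excluded and the larger of the rest is meant. I'll measure it and confirm it in a crop.

```bash
python3 - <<'E'
from h import *
S={n:np.load(n+'.npz') for n in('scene','side')}
def rect(name,m,w):
    p=w[m][:,:2].astype(np.float32);(c,s,a)=cv2.minAreaRect(p);lo,hi=np.percentile(p,[3,97],0)
    print(name,m.sum(),'c',np.round(c,1),'size',np.round(s,1),'ang',round(a,1),'med z',np.median(w[m][:,2]).round(1),'pct',lo.round(),hi.round())
for n,d in S.items():
    w=d['w'];x,y,z=w[...,0],w[...,1],w[...,2];im=d['im'].astype(int)
    print(n);B=lambda a,b,c,e,g,h:(x>a)&(x<b)&(y>c)&(y<e)&(z>g)&(z<h)
    rect('block',B(490,600,50,200,90,115),w)
    rect('tray',B(430,720,-180,260,52,76),w)
    rect('tote',B(350,640,230,480,48,60),w)
    rect('toteall',B(350,640,230,480,15,60),w)
    rect('biglevel',B(330,560,-400,-230,20,45),w)
    rect('smalllevel',B(300,450,-200,-60,12,40),w)
    rect('knobbar',B(530,640,-130,0,90,125),w)
    rect('knobdisc',B(530,640,-140,10,75,125),w)
d=S['scene'];save(cv2.resize(d['im'][115:205,260:410],(800,480),interpolation=cv2.INTER_CUBIC),'c.png')
E
```

```text
scene
block 411 c [540.9 110.3] size [ 48.6 103. ] ang 7.9 med z 100.5 pct [516.  66.] [565. 158.]
tray 2872 c [612.5  61.7] size [257.3 344.5] ang 7.5 med z 67.3 pct [481. -92.] [678. 215.]
tote 481 c [481.2 373.5] size [153.  202.6] ang 89.5 med z 53.2 pct [381. 299.] [580. 448.]
toteall 1548 c [481.2 373.5] size [153.  202.6] ang 89.5 med z 39.5 pct [381. 300.] [580. 449.]
biglevel 430 c [ 431.5 -298.4] size [ 83.2 200.8] ang 72.1 med z 31.8 pct [ 343. -328.] [ 523. -285.]
smalllevel 167 c [ 372.6 -151. ] size [102.4  24.9] ang 78.1 med z 21.4 pct [ 355. -197.] [ 390. -102.]
knobbar 86 c [576.  -72.2] size [16.6 51.5] ang 5.1 med z 107.8 pct [568. -95.] [583. -47.]
knobdisc 321 c [583.1 -59. ] size [114.3 102.4] ang 7.1 med z 81.0 pct [ 538. -110.] [633. -39.]
side
block 227 c [543.1 113.2] size [ 46.4 103. ] ang 8.5 med z 99.0 pct [518.  68.] [568. 160.]
tray 1750 c [614.2  61.6] size [254.  346.1] ang 7.3 med z 65.6 pct [483. -93.] [703. 240.]
tote 377 c [483.1 373.5] size [154.4 200.2] ang 89.3 med z 52.2 pct [384. 299.] [581. 450.]
toteall 1519 c [483.1 373.6] size [155.1 200.4] ang 89.5 med z 37.0 pct [386. 299.] [580. 450.]
biglevel 216 c [ 436.  -306.9] size [ 44.9 188.2] ang 84.6 med z 30.0 pct [ 348. -328.] [ 524. -285.]
smalllevel 73 c [ 374.8 -148.9] size [98.1 21.7] ang 76.6 med z 20.4 pct [ 356. -195.] [ 392. -102.]
knobbar 42 c [577.8 -68.4] size [16.2 51.5] ang 7.8 med z 105.4 pct [570. -88.] [585. -44.]
knobdisc 134 c [575.5 -71. ] size [103.2  63.8] ang 18.4 med z 80.9 pct [ 551. -105.] [607. -43.]
```

View pics/c.png

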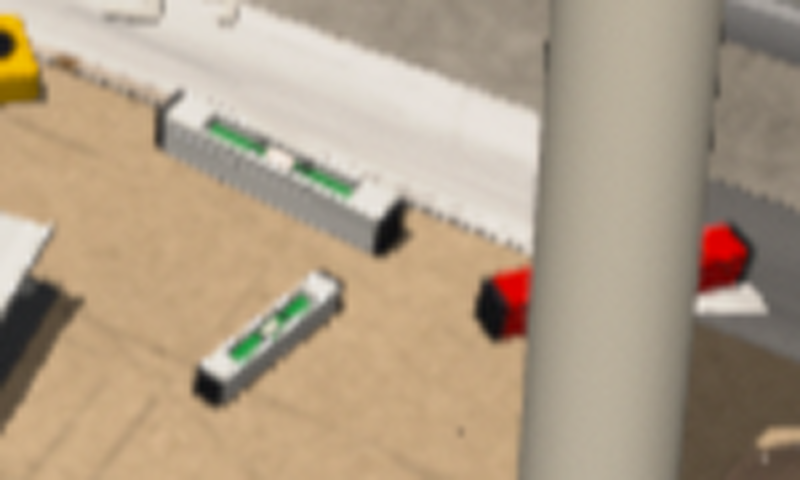

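The crop shows the large silver level at crop (285,170), the small silver one at (270,340) and the red one partly behind the arm. The large silver one is the target. Now moving over the block.

Call:
{"fn": "arm_command", "kwargs": {"targets": [[1.4, 3.4, 0, 0, 0, 0.064, 0], [2.8, 6.8, 0, 0, 0, 0.128, 0], [4.2, 10.2, 0, 0, 0, 0.192, 0], [5.6, 13.6, 0, 0, 0, 0.256, 0], [7.0, 17, 0, 0, 0, 0.32, 0], [8.4, 20.4, 0, 0, 0, 0.384, 0], [9.8, 23.8, 0, 0, 0, 0.448, 0], [11.2, 27.2, 0, 0, 0, 0.512, 0], [12.6, 30.6, 0, 0, 0, 0.576, 0], [14.1, 34, 0, 0, 0, 0.64, 0]]}}

```text
t: 1.93
tcp_pos: [401.0, -226.7, 405.1]
eef_rot: [[-0.478, -0.878, 0.001], [-0.878, 0.478, -0.0], [-0.0, -0.001, -1.0]]
force: [1.5, 0.2, 0.0]
grip_width: 85.1
```

Call:
{"fn": "arm_command", "kwargs": {"targets": [[1.4, 3.4, 0, 0, 0, 0.064, 0], [2.8, 6.8, 0, 0, 0, 0.128, 0], [4.2, 10.2, 0, 0, 0, 0.192, 0], [5.6, 13.6, 0, 0, 0, 0.256, 0], [7.0, 17, 0, 0, 0, 0.32, 0], [8.4, 20.4, 0, 0, 0, 0.384, 0], [9.8, 23.8, 0, 0, 0, 0.448, 0], [11.2, 27.2, 0, 0, 0, 0.512, 0], [12.6, 30.6, 0, 0, 0, 0.576, 0], [14.1, 34, 0, 0, 0, 0.64, 0]]}}

```text
t: 2.77
tcp_pos: [542.1, 113.4, 405.0]
eef_rot: [[0.141, -0.99, 0.0], [-0.99, -0.141, 0.0], [-0.0, -0.0, -1.0]]
force: [0.8, -0.1, 0.7]
grip_width: 85.4
```

```bash
cat >> h.py <<'E'
def rect(name,m,w):
    p=w[m][:,:2].astype(np.float32)
    if len(p)<5: print(name,'few');return
    (c,s,a)=cv2.minAreaRect(p)
    print(name,m.sum(),'c',np.round(c,1),'size',np.round(s,1),'ang',round(a,1),'med z',np.median(w[m][:,2]).round(1))
def st():
    s=manip.read_state();R=s['eef_rot'];print('t',round(s['t'],2),'tcp',s['tcp_pos'].round(1),'yawY',np.degrees(np.arctan2(R[1,1],R[0,1])).round(2),'z',R[:,2].round(3),'F',s['force'].round(1),'M',s['moment'].round(2),'w',round(s['grip_width'],1),'q',s['joints'].round(0));return s
def box(w,a,b,c,e,g,h): x,y,z=w[...,0],w[...,1],w[...,2];return (x>a)&(x<b)&(y>c)&(y<e)&(z>g)&(z<h)
E
python3 - <<'E'
from h import *
st();f=grab('wrist');w=cloud(f);print(np.linalg.inv(f['world_to_cam'])[:3].round(2).tolist(),f['fx'])
rect('block',box(w,490,600,40,200,85,115),w)
rect('tray',box(w,450,650,-180,240,52,78),w)
rect('knob',box(w,530,640,-130,0,90,125),w)
print(w[::60,::60,:].round(0).tolist() if 0 else '')
save(f['image'],'d.png')
E
```

```text
t 2.77 tcp [542.1 113.4 405. ] yawY -171.88 z [ 0.  0. -1.] F [ 0.8 -0.1  0.7] M [-0.08 -0.09  0.05] w 85.4 q [ 29.  15. -10.   0. -65. -20.]
[[-0.99, -0.13, -0.05, 553.12], [-0.14, 0.94, 0.32, 32.1], [0.0, 0.32, -0.95, 373.67]] 311.8906651940879
block 5365 c [541.8 109.4] size [47.  98.6] ang 8.2 med z 101.0
tray 34067 c [557.   83.4] size [150.7 243.8] ang 7.4 med z 68.2
knob few
```

View pics/d.png

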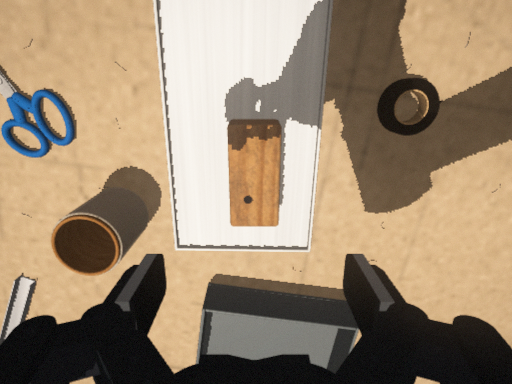

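The wrist view shows the block at (255,172) on the tray, hole towards the hinge end, measured at (542,109), yaw 8.2°. It is well placed for a straight descent.

Call:
{"fn": "arm_command", "kwargs": {"targets": [[0, -0.4, -2.2, 0, 0, 0, 0], [0, -0.4, -4.4, 0, 0, 0, 0], [0, -0.4, -6.6, 0, 0, 0, 0], [0, -0.4, -8.8, 0, 0, 0, 0], [0, -0.4, -11, 0, 0, 0, 0], [0, -0.4, -13, 0, 0, 0, 0], [0, -0.4, -14.6, 0, 0, 0, 0], [0, -0.4, -15.6, 0, 0, 0, 0], [0, -0.4, -16, 0, 0, 0, 0], [0, -0.4, -16, 0, 0, 0, 0]]}}

```text
t: 3.65
tcp_pos: [541.9, 107.6, 244.1]
eef_rot: [[0.138, -0.99, -0.001], [-0.99, -0.138, -0.001], [0.001, 0.001, -1.0]]
force: [0.1, -0.7, -0.0]
grip_width: 85.4
```

Call:
{"fn": "arm_command", "kwargs": {"targets": [[0, 0, 0, 0, 0, 0, 140], [0, 0, 0, 0, 0, 0, 255], [0, 0, 0, 0, 0, 0, 255], [0, 0, 0, 0, 0, 0, 255], [0, 0, 0, 0, 0, 0, 255], [0, 0, 0, 0, 0, 0, 255], [0, 0, 0, 0, 0, 0, 255], [0, 0, 0, 0, 0, 0, 255], [0, 0, 0.5, 0, 0, 0, 255], [0, 0, 1, 0, 0, 0, 255]], "force": 40}}

```text
t: 4.48
tcp_pos: [541.4, 107.4, 254.4]
eef_rot: [[0.137, -0.991, -0.002], [-0.991, -0.137, -0.0], [0.0, 0.002, -1.0]]
force: [0.6, 0.1, -1.2]
grip_width: 46.2
```

Call:
{"fn": "arm_command", "kwargs": {"targets": [[0, 0, 2.5, 0, 0, 0, 255], [0, 0, 5, 0, 0, 0, 255], [-0.4, 2, 7, 0, 0, 0, 255], [-1.2, 5.5, 7.5, 0, 0, 0, 255], [-2, 9, 7.5, 0, 0, 0, 255], [-2.8, 12.5, 7.5, 0, 0, 0, 255], [-3.6, 16, 7.5, 0, 0, 0, 255], [-4.4, 19.5, 7.5, 0, 0, 0, 255], [-5.2, 23, 7.5, 0, 0, 0, 255], [-5.9, 26.4, 7.5, 0, 0, 0, 255]]}}

```text
t: 5.32
tcp_pos: [481.8, 373.1, 329.5]
eef_rot: [[0.138, -0.99, -0.001], [-0.99, -0.138, -0.001], [0.0, 0.001, -1.0]]
force: [0.2, -0.5, -1.4]
grip_width: 46.3
```

Call:
{"fn": "arm_command", "kwargs": {"targets": [[0, 0, 0, 0, 0, 0, 255], [0, 0, -2, 0, 0, 0, 255], [0, 0, -4.5, 0, 0, 0, 255], [0, 0, -7, 0, 0, 0, 255], [0, 0, -9.5, 0, 0, 0, 255], [0, 0, -11.5, 0, 0, 0, 255], [0, 0, -13, 0, 0, 0, 255], [0, 0, -13.6, 0, 0, 0, 255], [0, 0, -13.9, 0, 0, 0, 255], [0, 0, -14, 0, 0, 0, 255]]}}

```text
t: 6.15
tcp_pos: [483.0, 371.6, 189.6]
eef_rot: [[0.138, -0.99, -0.0], [-0.99, -0.138, -0.0], [0.0, 0.0, -1.0]]
force: [-0.6, 1.1, -1.6]
grip_width: 46.4
```

Call:
{"fn": "arm_command", "kwargs": {"targets": [[0, 0, -0.2, 0, 0, 0, 255], [0, 0, -0.3, 0, 0, 0, 255], [0, 0, -0.3, 0, 0, 0, 200], [0, 0, -0.3, 0, 0, 0, 60], [0, 0, -0.3, 0, 0, 0, 30], [0, 0, -0.3, 0, 0, 0, 30], [0, 0, 0.5, 0, 0, 0, 20], [0, 0, 3, 0, 0, 0, 0], [0, 0, 6.5, 0, 0, 0, 0], [0, 0, 10, 0, 0, 0, 0]]}}

```text
t: 6.98
tcp_pos: [482.7, 371.4, 290.8]
eef_rot: [[0.138, -0.99, -0.001], [-0.99, -0.138, -0.002], [0.001, 0.001, -1.0]]
force: [0.7, 0.0, -0.0]
grip_width: 85.7
```

```bash
python3 - <<'E'
from h import *
st()
f=grab('scene');w=cloud(f)
rect('ontray',box(w,490,600,50,200,85,115),w)
rect('in tote',box(w,395,570,310,435,30,48),w)
E
```

```text
t 6.98 tcp [482.7 371.4 290.8] yawY -172.08 z [-0.001 -0.002 -1.   ] F [ 0.7  0.  -0. ] M [ 0.13 -0.09 -0.  ] w 85.7 q [ 53.  26. -10.   0. -53. -45.]
ontray few
in tote 361 c [479.7 385. ] size [48.3 75.3] ang 6.8 med z 39.1
```

Call:
{"fn": "arm_command", "kwargs": {"targets": [[-0.2, -3.3, 2, 0, 0, -0.085, 0], [-0.4, -6.6, 4, 0, 0, -0.17, 0], [-0.7, -10, 6, 0, 0, -0.255, 0], [-0.9, -13.4, 8, 0, 0, -0.34, 0], [-1.2, -16.8, 10, 0, 0, -0.425, 0], [-1.4, -20.2, 11.4, 0, 0, -0.51, 0], [-1.6, -23.6, 11.4, 0, 0, -0.6, 0], [-1.9, -27, 11.4, 0, 0, -0.685, 0], [-2.1, -30.3, 11.4, 0, 0, -0.77, 0], [-2.3, -33.6, 11.4, 0, 0, -0.855, 0]]}}

```text
t: 7.87
tcp_pos: [459.1, 33.9, 404.7]
eef_rot: [[-0.66, -0.751, 0.002], [-0.751, 0.66, 0.001], [-0.002, -0.001, -1.0]]
force: [0.2, -0.4, -1.0]
grip_width: 85.4
```

Call:
{"fn": "arm_command", "kwargs": {"targets": [[-0.2, -3.3, 0, 0, 0, -0.085, 0], [-0.4, -6.6, 0, 0, 0, -0.17, 0], [-0.7, -10, 0, 0, 0, -0.255, 0], [-0.9, -13.4, 0, 0, 0, -0.34, 0], [-1.2, -16.8, 0, 0, 0, -0.425, 0], [-1.4, -20.2, 0, 0, 0, -0.51, 0], [-1.6, -23.6, 0, 0, 0, -0.6, 0], [-1.9, -27, 0, 0, 0, -0.685, 0], [-2.1, -30.3, 0, 0, 0, -0.77, 0], [-2.3, -33.6, 0, 0, 0, -0.855, 0]]}}

```text
t: 8.7
tcp_pos: [436.2, -302.1, 404.5]
eef_rot: [[-1.0, 0.006, 0.001], [0.006, 1.0, -0.0], [-0.001, -0.0, -1.0]]
force: [0.8, 1.0, 0.1]
grip_width: 85.2
```

```bash
python3 - <<'E'
from h import *
st();f=grab('wrist');w=cloud(f)
im=f['image'].astype(int);sat=im.max(-1)-im.min(-1)
m=box(w,320,560,-350,-250,26,45);rect('level',m,w)
rect('level top',box(w,320,560,-350,-250,32,45),w)
for x in (370,436,500):
    for y in range(-420,-220,10):
        k=box(w,x-6,x+6,y-5,y+5,-50,500)
        if k.sum(): print(x,y,int(k.sum()),np.percentile(w[k][:,2],[5,95]).round(0),end=' | ')
    print()
save(f['image'],'e.png')
E
```

```text
t 8.7 tcp [ 436.2 -302.1  404.5] yawY 89.68 z [ 0.001 -0.    -1.   ] F [0.8 1.  0.1] M [ 0.01 -0.06  0.04] w 85.2 q [-17.  13. -13.   0. -64. -73.]
level 2960 c [ 434.4 -309.8] size [ 30.  189.7] ang 84.3 med z 35.3
level top 2848 c [ 434.4 -309.8] size [ 30.  189.7] ang 84.3 med z 35.4
370 -420 97 [1. 4.] | 370 -410 94 [1. 4.] | 370 -400 86 [1. 3.] | 370 -390 92 [1. 4.] | 370 -380 94 [1. 4.] | 370 -370 96 [1. 4.] | 370 -360 88 [1. 7.] | 370 -350 106 [-1.  8.] | 370 -340 99 [-2.  0.] | 370 -330 92 [-2.  0.] | 370 -320 89 [-2. 37.] | 370 -310 105 [27. 37.] | 370 -300 107 [34. 37.] | 370 -290 93 [-1. 37.] | 370 -280 99 [-2.  1.] | 370 -270 93 [-2.  1.] | 370 -260 94 [-2.  0.] | 370 -250 98 [-2.  0.] | 370 -240 94 [-2.  0.] | 370 -230 111 [-2. 24.] | 
436 -420 82 [1. 3.] | 436 -410 81 [1. 3.] | 436 -400 77 [1. 3.] | 436 -390 77 [1. 3.] | 436 -380 74 [1. 3.] | 436 -370 427 [  2. 301.] | 436 -360 1247 [  6. 299.] | 436 -350 349 [  1. 296.] | 436 -340 906 [ -1. 280.] | 436 -330 64 [-2.  0.] | 436 -320 90 [24. 36.] | 436 -310 96 [31. 36.] | 436 -300 98 [24. 36.] | 436 -290 69 [-2.  0.] | 436 -280 73 [-2.  0.] | 436 -270 73 [-2.  0.] | 436 -260 981 [ -1. 281.] | 436 -250 694 [ -1. 297.] | 436 -240 1121 [ -0. 301.] | 436 -230 119 [ -2. 301.] | 
500 -420 70 [1. 4.] | 500 -410 66 [1. 3.] | 500 -400 66 [1. 3.] | 500 -390 68 [1. 4.] | 500 -380 70 [1. 3.] | 500 -370 70 [1. 3.] | 500 -360 64 [1. 7.] | 500 -350 74 [-1.  8.] | 500 -340 65 [-2.  0.] | 500 -330 65 [-1. 36.] | 500 -320 94 [29. 37.] | 500 -310 104 [25. 36.] | 500 -300 61 [-2. 37.] | 500 -290 71 [-2.  0.] | 500 -280 71 [-2.  0.] | 500 -270 72 [-2.  0.] | 500 -260 64 [-2.  0.] | 500 -250 70 [-2.  0.] | 500 -240 68 [-2.  0.] | 500 -230 68 [-2.  0.] |
```

View pics/e.png

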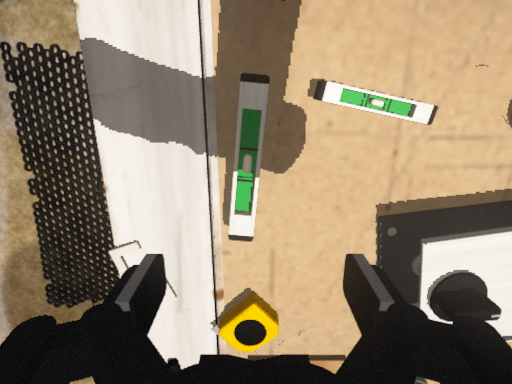

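The wrist view shows the large silver level at (248,157), the small one at (375,102), the measure at (250,322), and a low ledge left of the level (about 8 mm high, from y≈-355). I'll go down with partly closed fingers to stay clear of the ledge.

Call:
{"fn": "arm_command", "kwargs": {"targets": [[0, -0.3, -2.5, 0, 0, -0.03, 120], [-0.1, -0.6, -5.5, 0, 0, -0.06, 120], [-0.2, -0.8, -8.5, 0, 0, -0.094, 120], [-0.2, -0.8, -11.5, 0, 0, -0.094, 120], [-0.2, -0.8, -14.5, 0, 0, -0.094, 120], [-0.2, -0.8, -16.5, 0, 0, -0.094, 120], [-0.2, -0.8, -17.5, 0, 0, -0.094, 120], [-0.2, -0.8, -18, 0, 0, -0.094, 120], [-0.2, -0.8, -18, 0, 0, -0.094, 120], [-0.2, -0.8, -18, 0, 0, -0.094, 120]]}}

```text
t: 9.58
tcp_pos: [435.5, -308.6, 224.9]
eef_rot: [[-0.996, 0.095, 0.002], [0.095, 0.996, -0.001], [-0.002, -0.001, -1.0]]
force: [-0.0, -0.8, 0.2]
grip_width: 45.3
```

```bash
python3 - <<'E'
from h import *
st();f=grab('wrist');w=cloud(f)
rect('level',box(w,320,560,-350,-250,28,45),w)
E
```

```text
t 9.58 tcp [ 435.5 -308.6  224.9] yawY 84.58 z [ 0.002 -0.001 -1.   ] F [-0.  -0.8  0.2] M [0.03 0.   0.01] w 45.3 q [-18.  25. -25.   0. -40. -78.]
level 10801 c [ 430.5 -309.8] size [ 30.1 181.5] ang 84.3 med z 35.3
```

Call:
{"fn": "arm_command", "kwargs": {"targets": [[0, -0.1, -1.2, 0, 0, 0, 120], [0, -0.1, -2.4, 0, 0, 0, 120], [0, -0.1, -3.4, 0, 0, 0, 120], [0, -0.1, -4.2, 0, 0, 0, 120], [0, -0.1, -4.5, 0, 0, 0, 120], [0, -0.1, -4.5, 0, 0, 0, 120], [0, -0.1, -4.5, 0, 0, 0, 160], [0, -0.1, -4.5, 0, 0, 0, 255], [0, -0.1, -4.5, 0, 0, 0, 255], [0, -0.1, -4.5, 0, 0, 0, 255]], "force": 60}}

```text
t: 10.47
tcp_pos: [435.2, -309.5, 179.4]
eef_rot: [[-0.995, 0.095, 0.001], [0.095, 0.995, -0.001], [-0.002, -0.0, -1.0]]
force: [-0.2, -0.4, 2.2]
grip_width: 28.9
```

Call:
{"fn": "arm_command", "kwargs": {"targets": [[0, 0, 0, 0, 0, 0, 255], [0, 0, 0, 0, 0, 0, 255], [0, 0, 0.5, 0, 0, 0, 255], [0, 0, 1.5, 0, 0, 0, 255], [0, 0, 3.5, 0, 0, 0, 255], [0, 0, 6, 0, 0, 0, 255], [0, 0, 8.5, 0, 0, 0, 255], [0, 0, 11, 0, 0, 0, 255], [0, 0, 13.5, 0, 0, 0, 255], [0, 0, 16, 0, 0, 0, 255]]}}

```text
t: 11.3
tcp_pos: [434.1, -309.1, 340.0]
eef_rot: [[-0.995, 0.095, -0.001], [0.095, 0.995, 0.001], [0.001, 0.001, -1.0]]
force: [0.4, -1.2, -2.6]
grip_width: 29.0
```

```bash
python3 - <<'E'
from h import *
s=st();f=grab('wrist');w=cloud(f);z=s['tcp_pos'][2]
rect('held',box(w,320,560,-370,-250,z-165,z-138),w)
# tray frame from initial scene + side clouds: top face fit
d=np.load('scene.npz');w=d['w']
m=box(w,450,660,-120,230,55,80);p=w[m]
knob=np.array([576.5,-70.5]);a=np.radians(7.5);ex=np.array([np.cos(a),np.sin(a)]);ey=np.array([-ex[1],ex[0]])
l=(p[:,:2]-knob);q=np.c_[l@ex,l@ey]
print('tray x',np.percentile(q[:,0],[1,3,97,99]).round(1),'y',np.percentile(q[:,1],[.5,2,98,99.5]).round(1))
k=(abs(q[:,0])<55)&(q[:,1]>45)&(q[:,1]<250)&~((abs(q[:,0]+10)<45)&(q[:,1]>110))
A=np.c_[q[k],np.ones(k.sum())];print('plane',np.linalg.lstsq(A,p[k][:,2],rcond=None)[0].round(4))
E
```

```text
t 11.3 tcp [ 434.1 -309.1  340. ] yawY 84.53 z [-0.001  0.001 -1.   ] F [ 0.4 -1.2 -2.6] M [-0.04 -0.04  0.02] w 29.0 q [-18.  16. -18.  -0. -56. -77.]
held 25389 c [ 410.4 -303.8] size [ 56.1 144.7] ang 75.5 med z 195.5
tray x [-73.9 -72.9  73.3  75.1] y [-39.7 -33.9 275.9 277.7]
plane [-6.00000e-04 -4.48000e-02  7.32438e+01]
```

Call:
{"fn": "arm_command", "kwargs": {"targets": [[0.6, 2, 0, 0, 0, 0.09, 255], [1.2, 4, 0, 0, 0, 0.18, 255], [1.8, 6, 0, 0, 0, 0.27, 255], [2.4, 8, 0, 0, 0, 0.36, 255], [3, 10, 0, 0, 0, 0.45, 255], [3.6, 12, 0, 0, 0, 0.54, 255], [4.2, 14, 0, 0, 0, 0.63, 255], [4.8, 16, 0, 0, 0, 0.72, 255], [5.5, 18, 0, 0, 0, 0.81, 255], [6.1, 19.8, 0, 0, 0, 0.9, 255]]}}

```text
t: 12.18
tcp_pos: [495.5, -110.2, 338.7]
eef_rot: [[-0.69, -0.724, -0.001], [-0.724, 0.69, 0.0], [0.0, 0.001, -1.0]]
force: [0.8, -0.2, -2.7]
grip_width: 28.7
```

Call:
{"fn": "arm_command", "kwargs": {"targets": [[0.6, 2, 0, 0, 0, 0.09, 255], [1.2, 4, 0, 0, 0, 0.18, 255], [1.8, 6, 0, 0, 0, 0.27, 255], [2.4, 8, 0, 0, 0, 0.36, 255], [3, 10, 0, 0, 0, 0.45, 255], [3.6, 12, 0, 0, 0, 0.54, 255], [4.2, 14, 0, 0, 0, 0.63, 255], [4.8, 16, 0, 0, 0, 0.72, 255], [5.5, 18, 0, 0, 0, 0.81, 255], [6.1, 19.8, 0, 0, 0, 0.9, 255]]}}

```text
t: 13.02
tcp_pos: [556.6, 87.6, 338.5]
eef_rot: [[0.138, -0.99, -0.001], [-0.99, -0.138, -0.0], [-0.0, 0.001, -1.0]]
force: [0.4, -0.6, -2.6]
grip_width: 29.4
```

```bash
python3 - <<'E'
from h import *
s=st();f=grab('wrist');w=cloud(f)
save(f['image'],'f.png')
a=np.radians(7.5);ex=np.array([np.cos(a),np.sin(a)]);ey=np.array([-ex[1],ex[0]]);knob=np.array([576.5,-70.5])
m=box(w,400,700,-150,260,40,85);p=w[m];l=p[:,:2]-knob;q=np.c_[l@ex,l@ey]
print('tray x',np.percentile(q[:,0],[1,3,97,99]).round(1),'y',np.percentile(q[:,1],[.5,99.5]).round(1))
k=(abs(q[:,0])<60)&(q[:,1]>45);A=np.c_[q[k],np.ones(k.sum())];print('plane',np.linalg.lstsq(A,p[k][:,2],rcond=None)[0].round(4))
rect('knobbar',box(w,530,640,-130,0,95,125),w)
rect('level',box(w,500,600,-60,250,185,205),w)
E
```

```text
t 13.02 tcp [556.6  87.6 338.5] yawY -172.06 z [-0.001 -0.    -1.   ] F [ 0.4 -0.6 -2.6] M [-0.02 -0.04  0.05] w 29.4 q [ 25.  19. -14.  -0. -57. -17.]
tray x [-73.1 -71.6 134.  149.9] y [ 22.9 289.3]
plane [-7.00000e-04 -4.39000e-02  7.31231e+01]
knobbar few
level 17677 c [556.1  61.7] size [139.   55.9] ang 88.9 med z 194.5
```

View pics/f.png

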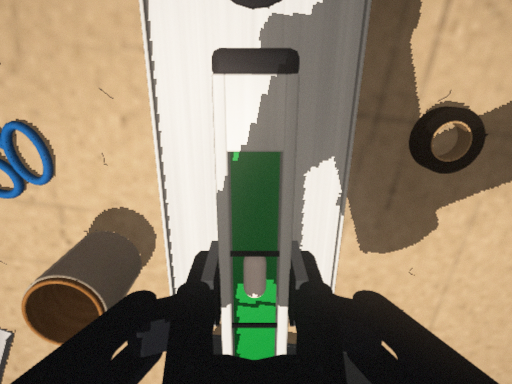

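The level is held upright and aligned, with the bubble near the lines at (255,275), and the bare tray is below. I'll match the tray slope and lower it.

Call:
{"fn": "arm_command", "kwargs": {"targets": [[-0.1, 0.2, -1, -0.011, -0.0015, -0.002, 255], [-0.1, 0.4, -2.2, -0.022, -0.003, -0.004, 255], [-0.2, 0.6, -3.5, -0.033, -0.0045, -0.006, 255], [-0.2, 0.8, -5, -0.044, -0.006, -0.008, 255], [-0.2, 0.8, -6.5, -0.044, -0.006, -0.008, 255], [-0.2, 0.8, -7.7, -0.044, -0.006, -0.008, 255], [-0.2, 0.8, -8.5, -0.044, -0.006, -0.008, 255], [-0.2, 0.8, -8.8, -0.044, -0.006, -0.008, 255], [-0.2, 0.8, -8.9, -0.044, -0.006, -0.008, 255], [-0.2, 0.8, -8.9, -0.044, -0.006, -0.008, 255]]}}

```text
t: 13.9
tcp_pos: [554.9, 94.4, 249.9]
eef_rot: [[0.125, -0.992, 0.006], [-0.991, -0.125, -0.044], [0.045, -0.0, -0.999]]
force: [-0.1, 0.5, -2.6]
grip_width: 28.8
```

Call:
{"fn": "arm_command", "kwargs": {"targets": [[0, 0, -0.05, 0, 0, 0, 255], [0, 0, -0.1, 0, 0, 0, 255], [0, 0, -0.15, 0, 0, 0, 255], [0, 0, -0.2, 0, 0, 0, 255], [0, 0, -0.25, 0, 0, 0, 255], [0, 0, -0.3, 0, 0, 0, 255], [0, 0, -0.3, 0, 0, 0, 255], [0, 0, -0.3, 0, 0, 0, 255], [0, 0, -0.3, 0, 0, 0, 255], [0, 0, -0.3, 0, 0, 0, 255]]}}

```text
t: 14.73
tcp_pos: [554.9, 94.6, 246.7]
eef_rot: [[0.126, -0.992, 0.006], [-0.991, -0.126, -0.044], [0.044, -0.0, -0.999]]
force: [0.6, -0.5, -2.7]
grip_width: 28.9
```

Call:
{"fn": "arm_command", "kwargs": {"targets": [[0, 0, -0.03, 0, 0, 0, 255], [0, 0, -0.06, 0, 0, 0, 255], [0, 0, -0.09, 0, 0, 0, 255], [0, 0, -0.12, 0, 0, 0, 255], [0, 0, -0.15, 0, 0, 0, 255], [0, 0, -0.15, 0, 0, 0, 255], [0, 0, -0.15, 0, 0, 0, 255], [0, 0, -0.15, 0, 0, 0, 255], [0, 0, -0.15, 0, 0, 0, 255], [0, 0, -0.15, 0, 0, 0, 255]]}}

```text
t: 15.57
tcp_pos: [554.9, 94.6, 245.6]
eef_rot: [[0.126, -0.992, 0.006], [-0.991, -0.126, -0.044], [0.044, -0.001, -0.999]]
force: [-1.7, -0.3, 2.0]
grip_width: 29.0
```

Call:
{"fn": "arm_command", "kwargs": {"targets": [[0, 0, 0, 0, 0, 0, 150], [0, 0, 0, 0, 0, 0, 110], [0, 0, 0, 0, 0, 0, 90], [0, 0, 0, 0, 0, 0, 80], [0, 0, 0.2, 0, 0, 0, 80], [0, 0, 1, 0, 0, 0, 80], [0, 0.1, 3, 0, 0, 0, 80], [0, 0.3, 6, 0, 0, 0, 80], [-0.1, 0.4, 9, 0, 0, 0, 80], [-0.1, 0.5, 12, 0, 0, 0, 80]]}}

```text
t: 16.4
tcp_pos: [553.6, 99.6, 367.2]
eef_rot: [[0.126, -0.992, 0.006], [-0.991, -0.126, -0.044], [0.044, -0.0, -0.999]]
force: [0.6, 0.0, -0.0]
grip_width: 58.8
```

```bash
python3 - <<'E'
from h import *
s=st();f=grab('wrist');w=cloud(f)
save(f['image'],'g.png')
a=np.radians(7.5);ex=np.array([np.cos(a),np.sin(a)]);ey=np.array([-ex[1],ex[0]]);knob=np.array([576.5,-70.5])
rect('level',box(w,500,620,-40,250,90,112),w)
f=grab('scene');w=cloud(f);m=box(w,500,620,-20,250,85,115);rect('level scene',m,w)
l=w[m][:,:2]-knob;q=np.c_[l@ex,l@ey];print(np.percentile(q,[0,1,99,100],0).round(1))
rect('knobbar',box(w,530,640,-130,-25,95,125),w)
for q in('bubble_mid','vial_mid'): print(manip.spot_in('wrist',q),manip.spot_in('scene',q))
E
```

```text
t 16.4 tcp [553.6  99.6 367.2] yawY -172.77 z [ 0.006 -0.044 -0.999] F [ 0.6  0.  -0. ] M [ 0.11 -0.06 -0.03] w 58.8 q [ 27.  18. -13.   3. -60. -21.]
level 7670 c [554.6  88. ] size [ 30.1 188.9] ang 7.1 med z 100.6
level scene 558 c [554.   90.2] size [ 33.2 192.2] ang 6.7 med z 97.7
[[-18.7  66.3]
 [-17.7  70. ]
 [ 14.4 256.3]
 [ 15.5 258.5]]
knobbar 74 c [576.9 -70.3] size [17.4 51.1] ang 4.4 med z 108.0
[{'uv': [251.6, 140.0], 'conf': 0.83}] []
[{'uv': [254.2, 174.7], 'conf': 0.67}] [{'uv': [221.7, 187.9], 'conf': 0.95}, {'uv': [370.5, 168.1], 'conf': 0.86}, {'uv': [308.1, 176.5], 'conf': 0.53}]
```

View pics/g.png

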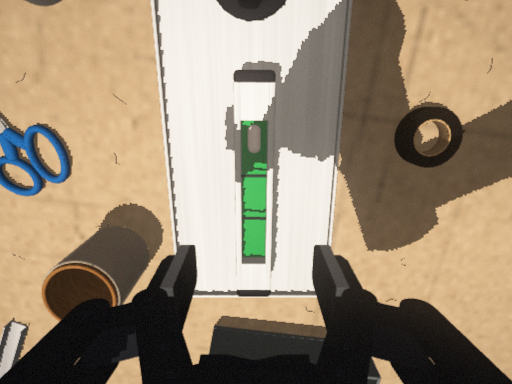

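The level stands upright at mid width, about 42 mm from tray_mid, with the bubble at (254,138) beyond the line at row 176, towards the knob end as expected. Next is the knob.

Call:
{"fn": "arm_command", "kwargs": {"targets": [[0.3, -2.2, 0, 0.011, 0.0015, 0, 80], [0.6, -4.4, 0, 0.022, 0.003, 0, 80], [0.9, -6.8, 0, 0.033, 0.0045, 0, 80], [1.2, -9.2, 0, 0.044, 0.006, 0, 80], [1.5, -11.6, -1, 0.044, 0.006, 0, 80], [1.8, -14, -2, 0.044, 0.006, 0, 80], [2.1, -16, -3, 0.044, 0.006, 0, 80], [2.3, -17, -4, 0.044, 0.006, 0, 80], [2.3, -17, -4, 0.044, 0.006, 0, 80], [2.3, -17, -4, 0.044, 0.006, 0, 80]]}}

```text
t: 17.53
tcp_pos: [576.7, -70.6, 323.6]
eef_rot: [[0.125, -0.992, -0.004], [-0.992, -0.125, -0.0], [-0.0, 0.004, -1.0]]
force: [-1.0, 0.2, 0.2]
grip_width: 58.3
```

```bash
python3 - <<'E'
from h import *
s=st();f=grab('wrist');w=cloud(f)
m=box(w,530,640,-130,-20,98,125);rect('bar',m,w);p=w[m][:,:2];p=p-p.mean(0);e,v=np.linalg.eigh(p.T@p);print('bar y dir',np.degrees(np.arctan2(v[1,1],v[0,1])))
m=box(w,530,640,-130,-20,77,90);rect('disc',m,w)
# bubble profile in scene
f=grab('scene');save(cv2.resize(f['image'][160:220,190:270],(800,600),interpolation=cv2.INTER_CUBIC),'h.png')
E
```

```text
t 17.53 tcp [576.7 -70.6 323.6] yawY -172.84 z [-0.004 -0.    -1.   ] F [-1.   0.2  0.2] M [ 0.04 -0.06 -0.  ] w 58.3 q [  9.  22. -12.  -0. -56.  -2.]
bar 1821 c [577.  -73.7] size [16.  49.5] ang 2.7 med z 109.8
bar y dir 92.8379038994307
disc 3966 c [577.1 -74.2] size [63.1 62.9] ang 50.3 med z 81.5
```

View pics/h.png

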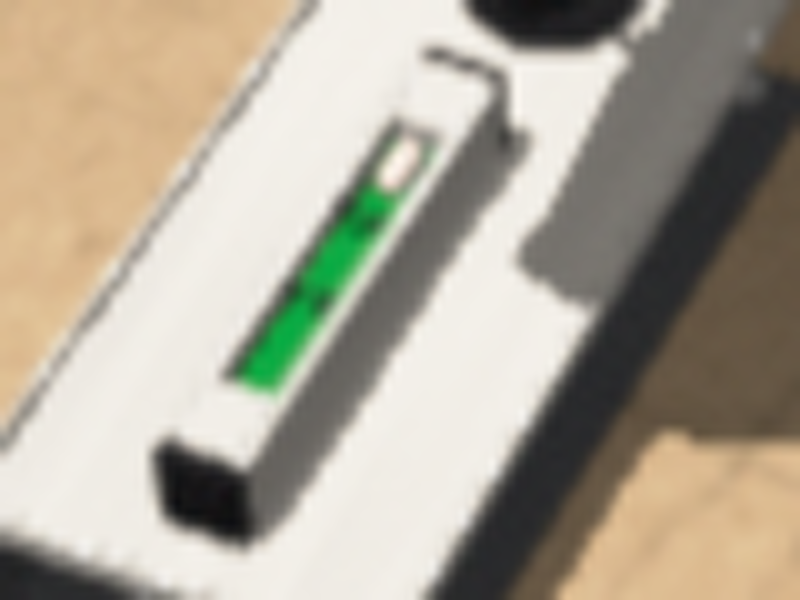

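The enlarged scene view shows the window clearly: bubble at crop (400,160), lines at (365,220) and (312,300). I'll grasp the bar, which has a yaw of 2.8°.

Call:
{"fn": "arm_command", "kwargs": {"targets": [[0, -0.1, -1, 0, 0, -0.03, 80], [0, -0.2, -2, 0, 0, -0.076, 80], [0, -0.2, -3.2, 0, 0, -0.076, 80], [0, -0.2, -4.5, 0, 0, -0.076, 80], [0, -0.2, -5.5, 0, 0, -0.076, 80], [0, -0.2, -6.2, 0, 0, -0.076, 80], [0, -0.2, -6.4, 0, 0, -0.076, 80], [0, -0.2, -6.4, 0, 0, -0.076, 120], [0, -0.2, -6.4, 0, 0, -0.076, 160], [0, -0.2, -6.4, 0, 0, -0.076, 200]], "force": 60}}

```text
t: 18.47
tcp_pos: [577.2, -72.3, 262.0]
eef_rot: [[0.05, -0.999, 0.001], [-0.999, -0.05, 0.0], [0.0, -0.001, -1.0]]
force: [0.1, 1.1, 0.2]
grip_width: 22.9
```

Call:
{"fn": "arm_command", "kwargs": {"targets": [[0, 0, 0, 0, 0, 0, 255], [0, 0, 0, 0, 0, 0, 255], [0, 0, 0, 0, 0, 0, 255], [0, 0, 0, 0, 0, 0, 255], [0, 0, 0, 0, 0, 0, 255], [0, 0, -0.1, 0, 0, 0, 255], [0, 0, -0.2, 0, 0, 0, 255], [0, 0, -0.3, 0, 0, 0, 255], [0, 0, -0.3, 0, 0, 0, 255], [0, 0, -0.3, 0, 0, 0, 255]]}}

```text
t: 19.3
tcp_pos: [577.4, -72.7, 259.3]
eef_rot: [[0.05, -0.999, 0.002], [-0.999, -0.05, -0.0], [0.0, -0.002, -1.0]]
force: [-0.5, -1.1, 7.1]
grip_width: 14.7
```

```bash
python3 - <<'E'
from h import *
st()
E
```

```text
t 19.3 tcp [577.4 -72.7 259.3] yawY -177.12 z [ 0.002 -0.    -1.   ] F [-0.5 -1.1  7.1] M [0.09 0.01 0.02] w 14.7 q [  9.  26. -16.   0. -47.  -6.]
```

Call:
{"fn": "arm_command", "kwargs": {"targets": [[0, 0, -0.05, 0, 0, 0, 255], [0, 0, -0.1, 0, 0, 0, 255], [0, 0, -0.15, 0, 0, 0, 255], [0, 0, -0.2, 0, 0, 0, 255], [0, 0, -0.2, 0, 0, 0, 255], [0, 0, -0.2, 0, 0, 0, 255], [0, 0, -0.2, 0, 0, 0, 255], [0, 0, -0.2, 0, 0, 0, 255], [0, 0, -0.2, 0, 0, 0, 255], [0, 0, -0.2, 0, 0, 0, 255]]}}

```text
t: 20.13
tcp_pos: [577.5, -72.8, 257.8]
eef_rot: [[0.05, -0.999, 0.003], [-0.999, -0.05, -0.001], [0.001, -0.003, -1.0]]
force: [-0.1, -1.5, 8.7]
grip_width: 14.7
```

```bash
cat > b.py <<'E'
from h import *
def measure(n='scene',N=3):
    a=np.radians(7.1);ey=np.array([-np.sin(a),np.cos(a)]);ex=np.array([np.cos(a),np.sin(a)])
    f=grab(n);I=f['image'].astype(float)
    for _ in range(N-1): I+=grab(n)['image']
    I/=N;t=np.arange(-75,75.1,.5);P=0
    w=cloud(f);z=np.nanmedian(w[box(w,525,585,20,160,80,110)][:,2])
    for s in(-1,0,1,):
        pts=np.array([proj(f,[*(np.array([554.5,88.5])+ex*s*2+ey*k),z-6]) for k in t],np.float32)
        P=P+cv2.remap(I.astype(np.float32),pts[None,:,0],pts[None,:,1],cv2.INTER_CUBIC)[0]
    return t,P/3,z
if __name__=='__main__':
    s=st()
    for n in('scene','side'):
        t,P,z=measure(n);print(n,'z',z.round(1))
        for k in range(0,len(t),5): print(t[k],P[k].round(0).astype(int).tolist(),end='; ')
        r=P[:,0];g=P[:,1]
        m=(abs(t)<66);b=np.clip(r-90,0,None)*(abs(t)<58)
        print('\nbubble',(b*t).sum()/b.sum())
E
python3 b.py
```

```text
t 20.13 tcp [577.5 -72.8 257.8] yawY -177.11 z [ 0.003 -0.001 -1.   ] F [-0.1 -1.5  8.7] M [0.06 0.12 0.05] w 14.7 q [  9.  26. -16.   0. -47.  -6.]
scene z 94.9
-75.0 [222, 216, 206]; -72.5 [200, 193, 183]; -70.0 [175, 170, 160]; -67.5 [157, 163, 146]; -65.0 [140, 167, 135]; -62.5 [114, 173, 119]; -60.0 [96, 177, 108]; -57.5 [98, 176, 108]; -55.0 [119, 172, 120]; -52.5 [144, 169, 135]; -50.0 [160, 165, 144]; -47.5 [164, 161, 146]; -45.0 [165, 160, 146]; -42.5 [164, 161, 145]; -40.0 [165, 163, 147]; -37.5 [160, 159, 143]; -35.0 [152, 151, 136]; -32.5 [133, 140, 121]; -30.0 [107, 136, 103]; -27.5 [80, 140, 88]; -25.0 [73, 156, 90]; -22.5 [72, 169, 94]; -20.0 [71, 175, 95]; -17.5 [70, 180, 96]; -15.0 [69, 179, 95]; -12.5 [68, 179, 95]; -10.0 [70, 179, 96]; -7.5 [70, 179, 96]; -5.0 [67, 179, 95]; -2.5 [65, 178, 93]; 0.0 [65, 177, 93]; 2.5 [64, 167, 89]; 5.0 [71, 152, 88]; 7.5 [69, 139, 83]; 10.0 [74, 144, 87]; 12.5 [75, 156, 90]; 15.0 [75, 167, 94]; 17.5 [73, 174, 95]; 20.0 [70, 178, 96]; 22.5 [64, 178, 92]; 25.0 [69, 178, 95]; 27.5 [69, 179, 95]; 30.0 [69, 179, 95]; 32.5 [69, 179, 95];
[... 1036 characters left out ...]
132, 73]; -2.5 [54, 127, 71]; 0.0 [52, 119, 67]; 2.5 [49, 112, 64]; 5.0 [48, 108, 62]; 7.5 [49, 112, 63]; 10.0 [51, 119, 67]; 12.5 [51, 122, 68]; 15.0 [49, 118, 65]; 17.5 [46, 112, 61]; 20.0 [47, 115, 63]; 22.5 [51, 124, 67]; 25.0 [55, 133, 73]; 27.5 [56, 138, 75]; 30.0 [55, 138, 74]; 32.5 [57, 138, 75]; 35.0 [57, 138, 75]; 37.5 [61, 138, 77]; 40.0 [80, 144, 90]; 42.5 [101, 150, 105]; 45.0 [129, 161, 127]; 47.5 [163, 177, 154]; 50.0 [187, 191, 175]; 52.5 [208, 203, 193]; 55.0 [213, 206, 198]; 57.5 [210, 205, 195]; 60.0 [211, 205, 196]; 62.5 [211, 206, 197]; 65.0 [206, 201, 192]; 67.5 [202, 198, 188]; 70.0 [192, 188, 179]; 72.5 [160, 156, 149]; 75.0 [125, 122, 117]; 
bubble -5.216734656150788
```

Call:
{"fn": "arm_command", "kwargs": {"targets": [[0, 0, -0.05, 0, 0, 0, 255], [0, 0, -0.1, 0, 0, 0, 255], [0, 0, -0.15, 0, 0, 0, 255], [0, 0, -0.2, 0, 0, 0, 255], [0, 0, -0.2, 0, 0, 0, 255], [0, 0, -0.2, 0, 0, 0, 255], [0, 0, -0.2, 0, 0, 0, 255], [0, 0, -0.2, 0, 0, 0, 255], [0, 0, -0.2, 0, 0, 0, 255], [0, 0, -0.2, 0, 0, 0, 255]]}}

```text
t: 21.27
tcp_pos: [577.9, -72.9, 256.5]
eef_rot: [[0.051, -0.999, 0.004], [-0.999, -0.051, -0.001], [0.001, -0.004, -1.0]]
force: [0.4, -1.5, 10.7]
grip_width: 14.6
```

```bash
cat > m.py <<'E'
from b import *
from scipy.ndimage import gaussian_filter1d as gf
def run(n):
    t,P,z=measure(n);r,g=P[:,0],P[:,1]
    inside=(abs(t)<75)
    # bubble: red>half level between green(65) and pale(160) inside the window
    b=(r>115);lab=np.split(np.arange(len(t)),np.where(np.diff(b.astype(int)))[0]+1)
    segs=[(t[s[0]],t[s[-1]]) for s in lab if b[s[0]]]
    gs=gf(g,2);mins=[t[i] for i in range(1,len(t)-1) if gs[i]<gs[i-1] and gs[i]<=gs[i+1] and gs[i]<172 and -70<t[i]<60]
    print(n,round(z,1),'pale segs',segs,'g minima',mins)
if __name__=='__main__':
    st();run('scene');run('side');st()
E
python3 m.py
```

```text
t 21.27 tcp [577.9 -72.9 256.5] yawY -177.08 z [ 0.004 -0.001 -1.   ] F [ 0.4 -1.5 10.7] M [-0.18  0.1   0.1 ] w 14.6 q [  9.  26. -17.   0. -47.  -6.]
scene 94.1 pale segs [(np.float64(-75.0), np.float64(-62.5)), (np.float64(-49.0), np.float64(-29.5)), (np.float64(47.5), np.float64(75.0))] g minima [np.float64(-66.5), np.float64(-45.5), np.float64(-42.5), np.float64(-28.5), np.float64(7.5)]
side 94.7 pale segs [(np.float64(-75.0), np.float64(-67.0)), (np.float64(-57.0), np.float64(-35.0)), (np.float64(42.5), np.float64(74.0))] g minima [np.float64(-29.5), np.float64(3.5), np.float64(16.5), np.float64(30.0), np.float64(34.5)]
t 21.57 tcp [577.9 -72.9 256.5] yawY -177.08 z [ 0.004 -0.001 -1.   ] F [ 0.2 -2.2 11. ] M [-0.16  0.17  0.04] w 14.8 q [  9.  26. -17.   0. -47.  -6.]
```

Call:
{"fn": "arm_command", "kwargs": {"targets": [[0, 0, -0.05, 0, 0, 0, 255], [0, 0, -0.1, 0, 0, 0, 255], [0, 0, -0.15, 0, 0, 0, 255], [0, 0, -0.15, 0, 0, 0, 255], [0, 0, -0.15, 0, 0, 0, 255], [0, 0, -0.15, 0, 0, 0, 255], [0, 0, -0.15, 0, 0, 0, 255], [0, 0, -0.15, 0, 0, 0, 255], [0, 0, -0.15, 0, 0, 0, 255], [0, 0, -0.15, 0, 0, 0, 255]]}}

```text
t: 22.4
tcp_pos: [578.3, -72.8, 256.3]
eef_rot: [[0.052, -0.999, 0.006], [-0.999, -0.052, -0.001], [0.002, -0.006, -1.0]]
force: [-1.5, -1.2, 15.2]
grip_width: 14.7
```

```bash
python3 m.py
```

```text
t 22.4 tcp [578.3 -72.8 256.3] yawY -177.02 z [ 0.006 -0.001 -1.   ] F [-1.5 -1.2 15.2] M [0.04 0.41 0.1 ] w 14.7 q [  9.  26. -17.   0. -47.  -6.]
scene 94.1 pale segs [(np.float64(-75.0), np.float64(-62.0)), (np.float64(-49.0), np.float64(-22.0)), (np.float64(47.5), np.float64(75.0))] g minima [np.float64(-29.0), np.float64(7.5)]
side 94.4 pale segs [(np.float64(-75.0), np.float64(-67.5)), (np.float64(-54.5), np.float64(-35.0)), (np.float64(42.5), np.float64(73.5))] g minima [np.float64(-30.5), np.float64(3.5), np.float64(16.0), np.float64(29.5), np.float64(34.0)]
t 22.7 tcp [578.3 -72.8 256.3] yawY -177.02 z [ 0.006 -0.001 -1.   ] F [-2.3 -1.1 15.9] M [0.02 0.4  0.09] w 14.6 q [  9.  26. -17.   0. -47.  -6.]
```

The tray is now on its stop: force rises with almost no travel. The bubble is about 26.5 mm off centre, which calls for about 0.9 rad anticlockwise. I'll turn 0.8 rad first, following the tray down.

Call:
{"fn": "arm_command", "kwargs": {"targets": [[0, 0, 0, 0, 0, 0.1, 255], [0, 0, -0.05, 0, 0, 0.2, 255], [0, 0, -0.1, 0, 0, 0.3, 255], [0, 0, -0.16, 0, 0, 0.4, 255], [0, 0, -0.23, 0, 0, 0.5, 255], [0, 0, -0.29, 0, 0, 0.6, 255], [0, 0, -0.36, 0, 0, 0.7, 255], [0, 0, -0.43, 0, 0, 0.8, 255], [0, 0, -0.43, 0, 0, 0.8, 255], [0, 0, -0.43, 0, 0, 0.8, 255]]}}

```text
t: 23.53
tcp_pos: [577.7, -73.7, 251.2]
eef_rot: [[0.753, -0.658, 0.003], [-0.658, -0.753, -0.003], [0.004, 0.0, -1.0]]
force: [-0.8, -6.1, 13.6]
grip_width: 15.4
```

Call:
{"fn": "arm_command", "kwargs": {"targets": [[0, 0, 0, 0, 0, 0, 255], [0, 0, 0, 0, 0, 0, 255], [0, 0, 0, 0, 0, 0, 255], [0, 0, 0, 0, 0, 0, 255], [0, 0, 0, 0, 0, 0, 255], [0, 0, 0, 0, 0, 0, 255], [0, 0, 0, 0, 0, 0, 255], [0, 0, 0, 0, 0, 0, 255], [0, 0, 0, 0, 0, 0, 255], [0, 0, 0, 0, 0, 0, 255]]}}

```text
t: 24.37
tcp_pos: [577.7, -73.6, 251.2]
eef_rot: [[0.753, -0.658, 0.003], [-0.658, -0.753, -0.003], [0.004, 0.0, -1.0]]
force: [-1.1, -5.5, 14.1]
grip_width: 14.8
```

```bash
python3 m.py
```

```text
t 24.37 tcp [577.7 -73.6 251.2] yawY -131.17 z [ 0.003 -0.003 -1.   ] F [-1.1 -5.5 14.1] M [-1.17  0.64  0.26] w 14.8 q [  9.  27. -17.   0. -46.  40.]
scene 93.3 pale segs [(np.float64(-75.0), np.float64(-63.0)), (np.float64(-24.0), np.float64(-1.5)), (np.float64(46.5), np.float64(75.0))] g minima [np.float64(-65.5), np.float64(-28.0), np.float64(-9.5), np.float64(7.0)]
side 94.0 pale segs [(np.float64(-75.0), np.float64(-62.0)), (np.float64(-31.0), np.float64(-1.5)), (np.float64(41.5), np.float64(73.0))] g minima [np.float64(-59.0), np.float64(-36.0), np.float64(3.0), np.float64(15.0), np.float64(27.0), np.float64(33.0)]
t 24.67 tcp [577.7 -73.6 251.2] yawY -131.17 z [ 0.003 -0.003 -1.   ] F [-1.1 -7.1 13.6] M [-1.17  0.64  0.2 ] w 14.6 q [  9.  27. -17.   0. -46.  40.]
```

Call:
{"fn": "arm_command", "kwargs": {"targets": [[0, -0.05, 0, 0, 0, 0.02, 255], [0, -0.1, 0, 0, 0, 0.04, 255], [0, -0.1, 0, 0, 0, 0.06, 255], [0, -0.1, 0, 0, 0, 0.08, 255], [0, -0.1, 0, 0, 0, 0.08, 255], [0, -0.1, 0, 0, 0, 0.08, 255], [0, -0.1, 0, 0, 0, 0.08, 255], [0, -0.1, 0, 0, 0, 0.08, 255], [0, -0.1, 0, 0, 0, 0.08, 255], [0, -0.1, 0, 0, 0, 0.08, 255]]}}

```text
t: 25.5
tcp_pos: [577.7, -74.1, 250.8]
eef_rot: [[0.802, -0.597, 0.003], [-0.597, -0.802, -0.002], [0.003, -0.0, -1.0]]
force: [-0.7, -3.0, 12.6]
grip_width: 14.6
```

Call:
{"fn": "arm_command", "kwargs": {"targets": [[0, 0, 0, 0, 0, 0, 255], [0, 0, 0, 0, 0, 0, 255], [0, 0, 0, 0, 0, 0, 255], [0, 0, 0, 0, 0, 0, 255], [0, 0, 0, 0, 0, 0, 255], [0, 0, 0, 0, 0, 0, 255], [0, 0, 0, 0, 0, 0, 255], [0, 0, 0, 0, 0, 0, 255], [0, 0, 0, 0, 0, 0, 255], [0, 0, 0, 0, 0, 0, 255]]}}

```text
t: 26.33
tcp_pos: [577.6, -74.1, 250.8]
eef_rot: [[0.802, -0.597, 0.003], [-0.597, -0.802, -0.002], [0.003, -0.0, -1.0]]
force: [-0.5, -3.3, 12.8]
grip_width: 14.9
```

```bash
python3 m.py; python3 - <<'E'
from b import *
t,P,z=measure('scene',6)
k=(t>-40)&(t<22)
for a,p in list(zip(t[k],P[k]))[::3]: print(a,p.round(0).astype(int).tolist(),end=';')
f=grab('scene');save(cv2.resize(f['image'][165:215,195:262],(800,600),interpolation=cv2.INTER_CUBIC),'i.png')
E
```

```text
t 26.33 tcp [577.6 -74.1 250.8] yawY -126.64 z [ 0.003 -0.002 -1.   ] F [-0.5 -3.3 12.8] M [-0.37  0.57  0.02] w 14.9 q [  9.  27. -17.   0. -46.  45.]
scene 92.7 pale segs [(np.float64(-75.0), np.float64(-63.5)), (np.float64(-22.0), np.float64(1.5)), (np.float64(46.0), np.float64(75.0))] g minima [np.float64(-66.0), np.float64(-28.0), np.float64(-10.0), np.float64(7.5)]
side 93.8 pale segs [(np.float64(-75.0), np.float64(-62.0)), (np.float64(-26.5), np.float64(0.0)), (np.float64(41.5), np.float64(73.0))] g minima [np.float64(-59.5), np.float64(-35.0), np.float64(3.5), np.float64(15.0), np.float64(28.5), np.float64(32.5)]
t 26.63 tcp [577.7 -74.1 250.8] yawY -126.64 z [ 0.003 -0.002 -1.   ] F [-0.2 -2.6 12.5] M [-0.33  0.56  0.01] w 14.5 q [  9.  27. -17.   0. -46.  45.]
-39.5 [75, 178, 98];-38.0 [78, 178, 99];-36.5 [80, 174, 99];-35.0 [78, 164, 95];-33.5 [77, 153, 91];-32.0 [82, 145, 93];-30.5 [82, 136, 91];-29.0 [79, 129, 87];-27.5 [79, 128, 87];-26.0 [84, 134, 90];-24.5 [92, 143, 96];-23.0 [108, 156, 108];-21.5 [127, 166, 123];-20.0 [144, 173, 135];-18.5 [157, 176, 145];-17.0 [167, 176, 151];-15.5 [168, 171, 151];-14.0 [168, 168, 150];-12.5 [169, 167, 151];-11.0 [167, 165, 149];-9.5 [168, 165, 149];-8.0 [170, 166, 150];-6.5 [169, 166, 149];-5.0 [169, 165, 149];-3.5 [166, 163, 147];-2.0 [157, 157, 139];-0.5 [142, 151, 128];1.0 [122, 144, 114];2.5 [103, 137, 100];4.0 [86, 132, 89];5.5 [76, 131, 84];7.0 [68, 130, 80];8.5 [62, 130, 76];10.0 [62, 135, 78];11.5 [66, 147, 84];13.0 [65, 157, 86];14.5 [62, 165, 87];16.0 [64, 173, 91];17.5 [63, 177, 92];19.0 [61, 176, 91];20.5 [61, 176, 91];
```

View pics/i.png

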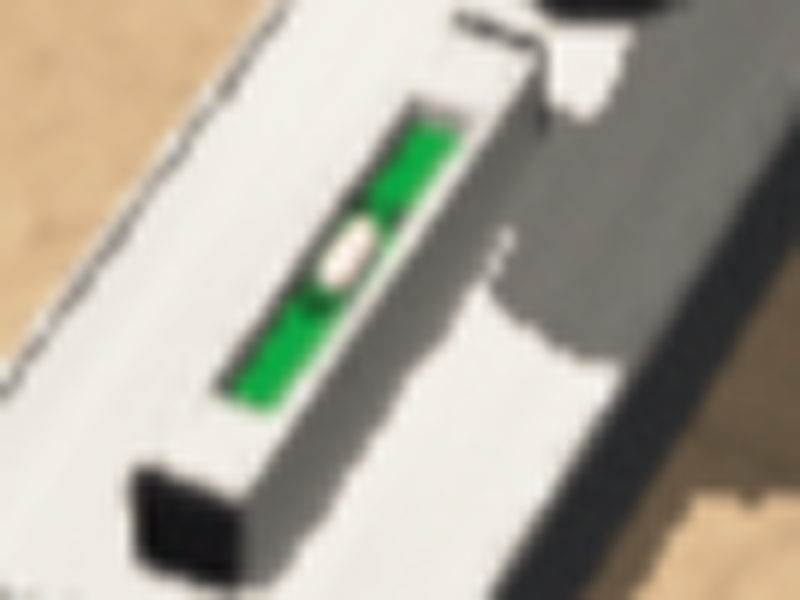

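The bubble sits between the lines: bubble at crop (348,252), lines at (385,205) and (315,300). Scene profile: bubble centre -10.2, line midpoint -10.5. I'll press slightly harder to check the tray is on its stop.

Call:
{"fn": "arm_command", "kwargs": {"targets": [[0, 0, -0.02, 0, 0, 0, 255], [0, 0, -0.04, 0, 0, 0, 255], [0, 0, -0.04, 0, 0, 0, 255], [0, 0, -0.04, 0, 0, 0, 255], [0, 0, -0.04, 0, 0, 0, 255], [0, 0, -0.04, 0, 0, 0, 255], [0, 0, -0.04, 0, 0, 0, 255], [0, 0, -0.04, 0, 0, 0, 255], [0, 0, -0.04, 0, 0, 0, 255], [0, 0, -0.04, 0, 0, 0, 255]]}}

```text
t: 27.82
tcp_pos: [577.8, -74.0, 250.7]
eef_rot: [[0.803, -0.597, 0.003], [-0.597, -0.803, -0.002], [0.004, -0.001, -1.0]]
force: [-1.0, -4.5, 14.0]
grip_width: 14.9
```

```bash
python3 m.py; python3 - <<'E'
from b import *
f=grab('scene');w=cloud(f);rect('block in tote',box(w,395,570,310,435,30,48),w)
E
```

```text
t 27.82 tcp [577.8 -74.  250.7] yawY -126.63 z [ 0.003 -0.002 -1.   ] F [-1.  -4.5 14. ] M [-0.33  0.62  0.13] w 14.9 q [  9.  27. -17.   0. -46.  45.]
scene 93.1 pale segs [(np.float64(-75.0), np.float64(-63.0)), (np.float64(-21.5), np.float64(2.0)), (np.float64(46.5), np.float64(75.0))] g minima [np.float64(-66.0), np.float64(-27.5), np.float64(-9.5), np.float64(8.0)]
side 93.2 pale segs [(np.float64(-75.0), np.float64(-63.0)), (np.float64(-27.5), np.float64(-1.0)), (np.float64(40.5), np.float64(72.0))] g minima [np.float64(-60.0), np.float64(-36.0), np.float64(2.5), np.float64(14.0), np.float64(26.5), np.float64(31.5)]
t 28.12 tcp [577.8 -74.1 250.7] yawY -126.63 z [ 0.003 -0.002 -1.   ] F [-1.2 -2.  12.7] M [-0.27  0.65  0.1 ] w 14.6 q [  9.  27. -17.   0. -46.  45.]
block in tote 551 c [481.6 372.4] size [ 49.2 102. ] ang 9.3 med z 39.1
```

Firm stop confirmed: 0.4 mm more command gave 0.1 mm of travel and 0–1 N more force. The bubble is unmoved at -9.75 against a line midpoint of -9.75. Handing in.

```bash
python3 -c "
from rig import manip;print(manip.finish_job())"
```

```text
the job is handed in; nothing more can be done
None
```

The job is done and handed in at about 28 s of the 72 s allowed; no verdict was reported.

- **Block:** it is in the grey tote. The last scene cloud showed it flat on the floor, near the middle.
- **Level:** I took the larger silver one; the red one and the small silver one were left alone. It stands upright and lengthwise at mid width, about 42 mm from `tray_mid` towards the hinge, and was let go.
- **Knob:** it was gripped at 60 N, pressed down to the firm stop and turned 0.88 rad anticlockwise. I finished still holding it and pressing with 12.5 to 14 N.
- **Bubble:** the last scene-camera reading put its centre within about 0.5 mm of the midpoint between the lines. It did not move when I pressed a little harder. The side camera is coarser and its view of the lines was poor, so it only agreed roughly, within about 1 to 2 mm.
- **Press force:** the tray reached its stop at about 10 to 11 N measured, a little above the stated 4 to 8 N. I confirmed the stop because 0.4 mm more commanded press moved the tool only 0.1 mm.
- **Bystanders:** nothing in the moves or force readings suggested contact with them, but I did not re-measure their positions at the end.

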